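Fit the brass ferrule and hold the candlestick base square in the gluing jig

TASK

On this antiques stall a wooden candlestick is being rebuilt: slip the brass ferrule whose bore fits over the peg of the square wooden base, fully home, and leave the other ferrule, which is too tight, and everything else on the stall where they are. Then set the base flat on the plywood gluing jig, push it square into the corner so that it bears against both steel fences at once, and finish while still holding it firmly pressed against both: do not let go.

Things in the scene. Friction and masses are not known exactly. Their poses are not given: they have to be found in the camera images.
- base_mid (a point): Candlestick base: loose square wooden block 60 x 60 mm, 55 mm tall, about 0.2 kg. Point: the block's centre, 27.5 mm above its underside; x, y along its sides, z up. On top, in the middle, a wooden peg 22 mm in diameter, 24 mm tall, chamfered. Alike every quarter turn; any of them will do. Gripped in its upper half, the fingers pass over the jig's fences.
- ferrule_wide_mid (a point): The brass ferrule that fits: a plain ring 38 mm in outside diameter, 22 mm tall, bore 25 mm, standing on end on the table; this point is its centre (11 mm above its underside). z along the bore. Fully home it rests on the block's top, its centre 38.5 mm above the block's centre.
- ferrule_narrow_mid (a point): The brass ferrule that is too tight: same outside size (38 mm diameter, 22 mm tall) but bore only 14 mm and thicker wall; this point is its centre. Leave it where it is. Which of the two lies where changes.
- jig: Gluing jig, fixed, waxed so that wood slides easily: plywood plate 180 x 180 x 8 mm. Origin: centre of its underside, at table level; x, y along its sides. Rigid steel fences stand along its +x and +y edges, 20 mm wide, 150 mm long, tops 24 mm above the table, inner faces at x = +70 and y = +70 mm; other sides open. The seated block's centre is at x = y = +40, z = 35.5 mm here.
- fence_far: The jig's fence on its +x side, rigid with the jig; this origin and its axes are the same as the jig's. Inner face at x = +70 mm.
- fence_left: The jig's fence on its +y side, rigid with the jig; this origin and its axes are the same as the jig's. Inner face at y = +70 mm.
- candlestick: Bystander, leave it be: turned wooden candlestick, 84 mm across, 165 mm tall; origin at its underside
- oil_lamp: Bystander, leave it be: glass oil lamp with brass burner, 100 mm across, 107 mm tall; origin at its underside
- brass_bowl: Bystander, leave it be: small brass bowl, 90 mm across, 40 mm tall; origin at its underside
- glue_bottle: Bystander, leave it be: white glue bottle, 40 mm across, 110 mm tall; origin at its underside
- brush: Bystander, leave it be: brush lying flat, 160 mm long; origin at its underside in mid-length
- bell: Bystander, leave it be: brass hand bell, 68 mm across, 80 mm tall; origin at its underside
- copper_cup: Bystander, leave it be: copper mug, 70 mm across, 55 mm tall; origin at its underside
Mind the look-alikes: they are no part of the job. Leave any green look-alike of the part that bears ferrule_wide_mid alone.

How it is judged:
By the outcome, as a careful person would: the job done as asked, in the order asked, and still so for the second after the job is handed in, while the arm keeps its last pose, push and grip.
It also fails if it takes over 64 s, if anything falls off the work surface, if the arm or the gripper's body presses on something with over 40 N, if the wrist force passes 120 N, or if a joint passes its speed limit or range.

ROBOT

A 6-joint arm with a two-finger parallel gripper is mounted at the origin on the work surface. World frame = base frame: x ahead of the robot, y to its left, z up, the work surface at z = 0. Lengths are in m, angles in rad, forces in N, time in s.
With the tool pointing down it reaches from about 0.35 to 0.725 m from the base axis. Payload 6 kg.
Tool frame: the origin (TCP) lies at the very end of the fingers, on their centre line; the grasp point (between the pads) lies behind it (robot.grip_depth is the x of the grasp point in the tool frame, in m); x points along the fingers, z is the direction in which the jaws open and shut, and the axes are right-handed (so a half turn about x gives the same grasp; the last joint's range is limited). The gripper opens to 85 mm and grips with 20 to 120 N. Pads are 22 mm wide; open, the fingers measure 114 mm over their backs; the gripper's body (76 mm by 85 mm) begins 54 mm behind the grasp point. The pads swing forward as they close: fully open they stand 13 mm farther back than shut.
Start: joints at [-0.887, 0.04, 0.085, 0, -1.615, -0.334], TCP at [0.206, -0.564, 0.231] pointing down, gripper open.
Joint ranges: [-2.56, 2.56], [-1.29, 2.01], [-1.08, 1.49], [-3.29, 1.98], [-2.81, -0.18], [-2.99, 2.99]. Speed limits (rad/s): [2.57, 2.57, 3.01, 3.14, 3.14, 3.14].

INTERFACE

Orientations are given as a unit quaternion [x, y, z, w].
In Python, from rig import robot, vision gives the robot as it stands.
- The arm moves only by the tool jog_arm, never from a script. Its argument "plan" is one flat list of numbers, 7 for each row, row after row: the turn, a rotation vector about the tool's x, y, z in degrees, then the shift along the tool's x, y, z in cm, then the closure, from 0 (fully open) to 1 (shut). A call has 1 to 8 rows; each row shifts and turns the pose as measured when the row begins, along the tool's axes as they then stand; what a row does not reach is not made up. A row lasts 1/12 s, in which the tool goes at most 41.7 mm and 7.16 degrees, less where a joint would pass 70% of its speed; a pose out of reach is approached as far as the arm can. A call is refused whole if a number of a shift passes 4.17 or a number of a turn 7.16, either way. A call with a gripper value outside its range is refused whole. The fingers move at their own pace and stop on an object; "newtons" is the grip in N (left out, the last holds). Time passes only in rows, so rows that do not move let the fingers close. It gives the time, the measured TCP pose, the force and the opening at its end, in the units of the state.
- robot.state(): the state, without advancing time (a new reading comes with each control period).
- vision.camera(name): name is "side" or "top"; returns a dict with "img" (420x560x3 uint8, red, green, blue), "z_map" (420x560 float32, m along the optical axis (not along the pixel's ray), 0 where there is no reading), "mtx" (3x3 intrinsics, pixels), "k1" (the pictures are not rectified: a ray, as slopes to the right and down, at radius r is drawn at 1 + k1 r^2 times it, then the intrinsics apply), "R" (3x3) and "t" (3): a world point X has camera coordinates R X + t. Camera axes: x right, y down, z forward; pixel columns grow to the right and rows downward; lengths in m; the calibration is good to about 2 mm. A picture is of the moment at which its call begins.
- robot.sign_off(): hands the job in, once; it reports no verdict.
The state is a dict: "time_s": time; "joints": joint angles; "joint_velocities": joint speeds; "joint_torque": joint torques, N m; "position": TCP position; "tool_rot": TCP orientation; "force": force on the tool from outside, world axes, zero at the start; "wrist_torque": the same for the moment, N m; "opening": finger opening in m.
Only numpy, scipy, OpenCV 4.12 (cv2) and the standard library are available. Lean on these libraries where they do the work, as an engineer would, in place of code of your own. Each camera call takes 0.05 s, during which the arm holds its last target.

## Working session

There is one attempt and no reset: what is moved stays moved. The work goes in short steps, Python scripts to look and compute and a tool call to move; the robot and the scene stay as the last step left them, time stands still between calls to the robot, and variables do not carry over. Pictures are saved under pics/ and viewed, and the job is handed in when it is done.

Besides the shell and the picture viewer there is one more tool, called as name(argument=value, ...) on one line, values as JSON. jog_arm: Moves the arm, as the interface text tells. Its arguments: {"type":"object","properties":{"plan":{"type":"array"},"newtons":{"type":"number"}},"required":["plan"]}

```bash
ls; mkdir -p pics; python3 - <<'E'
from rig import robot, vision
import cv2
print(robot.state(), robot.grip_depth)
for n in("top","side"):
    c=vision.camera(n); cv2.imwrite(f"pics/{n}0.png",c["img"][:,:,::-1]); print(n,c["mtx"],c["k1"],c["R"],c["t"])
E
```

```text
pics
{'time_s': 0.0, 'joints': array([-8.87258091e-01,  4.08029418e-02,  8.38018965e-02, -4.81266920e-04,
       -1.61550500e+00, -3.33676682e-01]), 'joint_velocities': array([ 8.61752770e-04, -3.37753990e-04,  3.21728407e-05,  4.31963798e-04,
       -1.35869668e-03, -4.51690178e-05]), 'joint_torque': array([-9.98269716e-04, -3.68210649e+01,  3.47403896e+01,  6.93205386e+00,
       -5.55983992e-03, -5.72793908e-06]), 'position': array([ 0.205614  , -0.56331261,  0.23027554]), 'tool_rot': array([-0.57885831,  0.40501433,  0.57992834,  0.40567174]), 'force': array([-0.45577068, -0.1625195 ,  0.62813134]), 'wrist_torque': array([ 0.00569936, -0.00450861, -0.00428797]), 'opening': 0.08541142459144394} -0.0187
top [[410.92228349   0.         281.36705154]
 [  0.         410.92228349 214.86193028]
 [  0.           0.           1.        ]] -0.11185776920106104 [[-0.02697666 -0.99963265 -0.00261373]
 [-0.96996833  0.02680822 -0.24174939]
 [ 0.24173065 -0.00398635 -0.9703352 ]] [-0.08506916  0.55583793  0.79857631]
side [[445.15416211   0.         276.79407086]
 [  0.         445.15416211 203.54923127]
 [  0.           0.           1.        ]] 0.03947397957098545 [[ 0.89714986 -0.44155456 -0.01231667]
 [-0.31733206 -0.62485695 -0.71334014]
 [ 0.30728243  0.64388148 -0.70070974]] [-0.53089316  0.14880939  0.89378832]
```

View pics/top0.png

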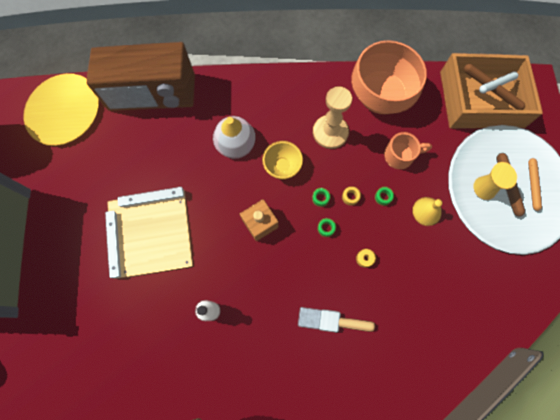

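View pics/side0.png

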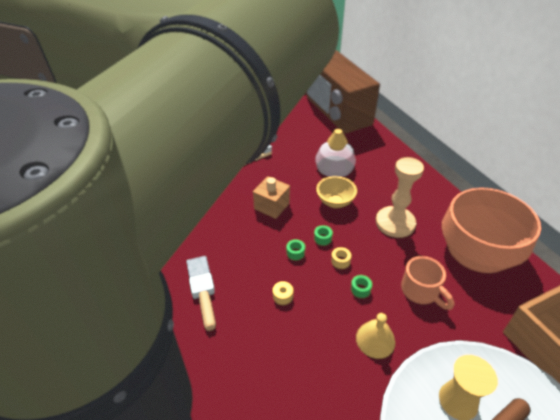

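The stall shows the base at top (259,219), the jig at (150,235), brass rings at top (351,196) and (367,258), and green look-alikes at (321,197), (327,227) and (384,196). The candidates for the wide ferrule are the two brass rings, so I'll take close crops of both.

```bash
cat > h.py <<'E'
import numpy as np, cv2
from rig import robot, vision
from scipy.spatial.transform import Rotation as Ro
def undist(c,uv):
    uv=np.atleast_2d(np.asarray(uv,float)); K=c["mtx"]
    return cv2.undistortPoints(uv.reshape(-1,1,2),K,np.array([c["k1"],0,0,0,0.])).reshape(-1,2)
def world(c,uv,z=None):
    "with depth z(array) along axis, or"
    s=undist(c,uv); z=np.asarray(z).reshape(-1,1)
    P=np.hstack([s*z,z]); return (P-c["t"])@c["R"]
def onplane(c,uv,h):
    s=undist(c,uv); d=np.hstack([s,np.ones((len(s),1))])@c["R"]; o=-c["R"].T@c["t"]
    return o+d*((h-o[2])/d[:,2])[:,None]
def cloud(c):
    v,u=np.mgrid[0:420,0:560]; uv=np.c_[u.ravel(),v.ravel()]
    W=world(c,uv,c["z_map"].ravel()); W[c["z_map"].ravel()==0]=np.nan
    return W.reshape(420,560,3)
def proj(c,X):
    X=np.atleast_2d(X).astype(float); rv,_=cv2.Rodrigues(c["R"])
    return cv2.projectPoints(X.reshape(-1,1,3),rv,c["t"],c["mtx"],np.array([c["k1"],0,0,0,0.]))[0].reshape(-1,2)
def triang(ct,uvt,cs,uvs):
    A=[];b=[]
    P=[]
    for c in(ct,cs): P.append(np.hstack([c["R"],c["t"].reshape(3,1)]))
    X=cv2.triangulatePoints(P[0],P[1],undist(ct,uvt).T.copy(),undist(cs,uvs).T.copy())
    return (X[:3]/X[3]).T
E
python3 - <<'E'
from h import *
t=vision.camera("top");s=vision.camera("side")
import pickle; pickle.dump((t,s),open("c0.pkl","wb"))
def crop(c,x,y,r,k): return cv2.resize(c["img"][y-r:y+r,x-r:x+r,::-1],None,fx=k,fy=k,interpolation=cv2.INTER_CUBIC)
a=np.hstack([crop(t,351,196,20,10),crop(t,367,258,20,10)])
b=np.hstack([crop(s,341,258,20,10)[:200],crop(s,283,293,20,10)[:200]]); b=np.hstack([crop(s,341,258,20,10),crop(s,283,293,20,10)])
cv2.imwrite("pics/rings.png",cv2.resize(np.vstack([a,b]),(600,600)))
cv2.imwrite("pics/base.png",cv2.resize(np.hstack([crop(t,259,219,35,8),crop(s,271,196,35,8)]),(800,400)))
cv2.imwrite("pics/jig.png",crop(t,150,232,60,5))
W=cloud(t)
# plane check
for (u,v) in [(300,280),(259,225),(150,240),(112,245),(150,198),(351,196),(367,258),(258,213)]: print(u,v,W[v,u].round(4))
E
```

```text
300 280 [ 0.4214 -0.1374  0.0013]
259 225 [ 0.5346 -0.0523  0.0596]
150 240 [0.5179 0.1969 0.0088]
112 245 [0.5054 0.2782 0.0247]
150 198 [0.6124 0.1973 0.0228]
351 196 [ 6.107e-01 -2.627e-01  4.000e-04]
367 258 [ 0.4659 -0.2893 -0.0013]
258 213 [ 0.5552 -0.0517  0.082 ]
```

View pics/rings.png

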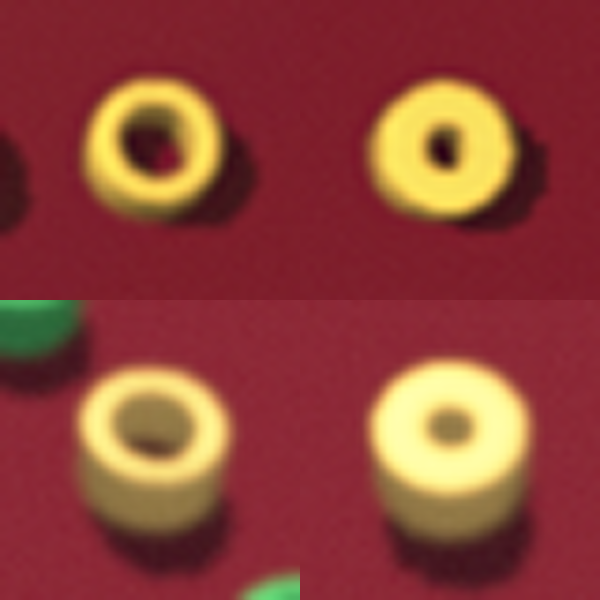

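View pics/base.png

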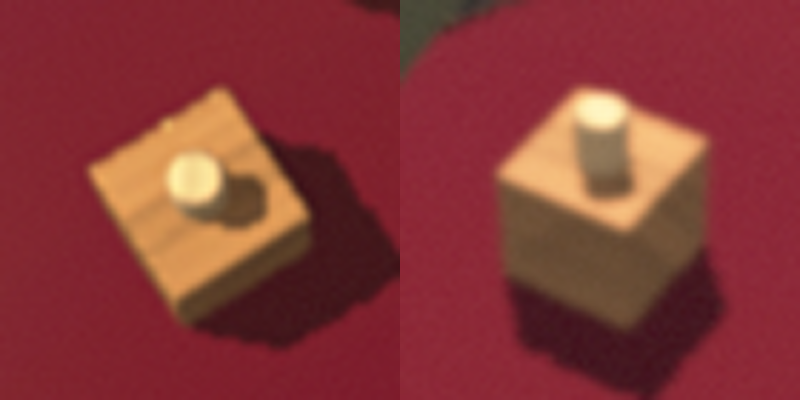

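View pics/jig.png

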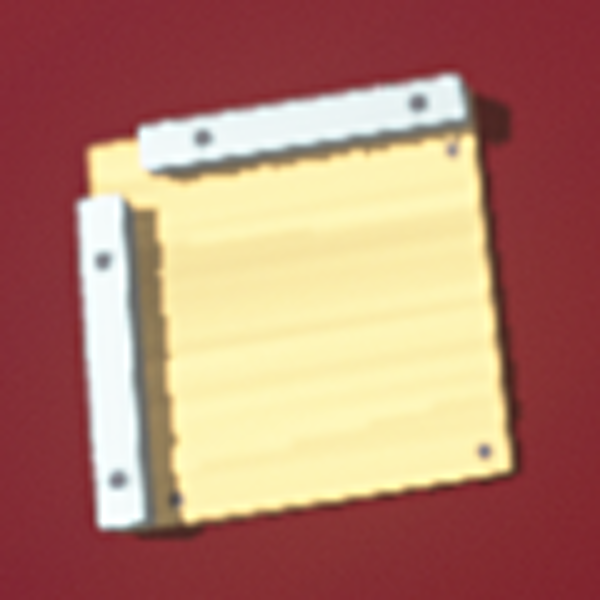

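Crops: the ring at top (351,196) / side (341,258) has the big bore and is the wide ferrule. The one at top (367,258) / side (283,293) has a small hole and is the narrow one. Next I'll measure the poses.

```bash
python3 - <<'E'
from h import *
import pickle
from scipy.optimize import least_squares
t,s=pickle.load(open("c0.pkl","rb"))
def colmask(c,kind):
    h=cv2.cvtColor(c["img"],cv2.COLOR_RGB2HSV); 
    return h
G=dict(wide=[(351,196),(341,258)],narrow=[(367,258),(283,293)],g1=[(321,197),(323,235)],g2=[(327,227),(296,250)],g3=[(384,196),(362,286)])
for n,(a,b) in G.items():
  for c,(u,v) in((t,a),(s,b)):
    W=cloud(c)[v-16:v+16,u-16:u+16].reshape(-1,3); W=W[~np.isnan(W[:,0])]
    zt=np.percentile(W[W[:,2]>0.015][:,2],70); 
    T=W[abs(W[:,2]-zt)<0.004]
    # robust fit of annulus: hull circle
    (x,y),r=cv2.minEnclosingCircle(T[:,:2].astype(np.float32))
    hull=cv2.convexHull(T[:,:2].astype(np.float32)).reshape(-1,2)
    f=least_squares(lambda p:np.hypot(hull[:,0]-p[0],hull[:,1]-p[1])-p[2],[x,y,r],loss='soft_l1',f_scale=.001).x
    print(n,"zt",zt.round(4),"fit",f.round(4), "med", np.median(T,0).round(4),len(T))
for c,nm,(u,v) in((t,"top",(259,219)),(s,"side",(271,196))):
    W=cloud(c)[v-35:v+35,u-35:u+35].reshape(-1,3)
    T=W[(abs(W[:,2]-0.0555)<0.006)]
    r=cv2.minAreaRect(T[:,:2].astype(np.float32)); print(nm,"block z",np.median(T[:,2]),r)
    P=W[(W[:,2]>0.072)]; 
    if len(P): print("peg",P.mean(0),np.median(P[:,2]),len(P),cv2.minEnclosingCircle(P[:,:2].astype(np.float32)))
W=cloud(t)
sub=W[175:290,95:205].reshape(-1,3)
p=sub[(abs(sub[:,2]-.0085)<.004)]; print("plate",cv2.minAreaRect(p[:,:2].astype(np.float32)),np.median(p[:,2]))
p=W[175:212,112:190].reshape(-1,3);p=p[abs(p[:,2]-.024)<.004];print("far",cv2.minAreaRect(p[:,:2].astype(np.float32)),np.median(p[:,2]))
p=W[205:285,100:122].reshape(-1,3);p=p[abs(p[:,2]-.024)<.004];print("left",cv2.minAreaRect(p[:,:2].astype(np.float32)),np.median(p[:,2]))
E
```

```text
wide zt 0.0235 fit [ 0.6084 -0.2609  0.0185] med [ 0.6081 -0.2602  0.0229] 123
wide zt 0.0221 fit [ 0.6076 -0.2603  0.0186] med [ 0.6077 -0.2614  0.0214] 152
narrow zt 0.0233 fit [ 0.4648 -0.2818  0.0185] med [ 0.4646 -0.2815  0.0227] 202
narrow zt 0.0228 fit [ 0.4646 -0.283   0.0185] med [ 0.464  -0.284   0.0223] 242
g1 zt 0.0234 fit [ 0.6067 -0.191   0.0182] med [ 0.6057 -0.1897  0.0228] 123
g1 zt 0.0221 fit [ 0.6098 -0.2112  0.0344] med [ 0.6067 -0.1931  0.0216] 138
g2 zt 0.0234 fit [ 0.5362 -0.2001  0.0183] med [ 0.535  -0.1997  0.0227] 131
g2 zt 0.0222 fit [ 0.5358 -0.1997  0.0187] med [ 0.5348 -0.2014  0.0216] 142
g3 zt 0.0227 fit [ 0.6053 -0.3356  0.0177] med [ 0.6051 -0.3348  0.0221] 120
g3 zt 0.0224 fit [ 0.6061 -0.3362  0.0188] med [ 0.6055 -0.3368  0.0221] 172
top block z 0.05610100581882575 ((0.5526195764541626, -0.05134524032473564), (0.060311440378427505, 0.05984083190560341), 31.057371139526367)
peg [ 0.55180226 -0.05172809  0.07941279] 0.07974422929558263 88 ((0.5529247522354126, -0.05166454613208771), 0.011028050445020199)
side block z 0.05520316753372924 ((0.5524053573608398, -0.05152042582631111), (0.06080169975757599, 0.060979101806879044), 32.602210998535156)
peg [ 0.41952166 -0.31913274  0.34898653] 0.5403589851101992 155 ((0.43403786420822144, -0.2896839678287506), 0.2758572995662689)
plate ((0.541779637336731, 0.20168237388134003), (0.2671453356742859, 0.25221750140190125), 0.21044975519180298) 0.008967704476439183
far ((0.6140155792236328, 0.2048277109861374), (0.029188666492700577, 0.1668345332145691), 11.512701988220215) 0.024359145966825844
left ((0.5157721042633057, 0.27916109561920166), (0.1628578007221222, 0.034940894693136215), 1.5407557487487793) 0.02472357874150922
```

Measurements agree between the views. Next come the jig's yaw, the bystanders near the ferrule, and the tool angle.

```bash
python3 - <<'E'
from h import *
import pickle
t,s=pickle.load(open("c0.pkl","rb"))
st=robot.state(); M=Ro.from_quat(st["tool_rot"]).as_matrix(); print(M.round(3),"phi",np.degrees(np.arctan2(M[1,2],M[0,2])))
h=cv2.cvtColor(t["img"],cv2.COLOR_RGB2HSV); m=((h[...,1]<60)&(h[...,2]>150)).astype(np.uint8)
m[:180]=0;m[285:]=0;m[:,200:]=0;m[:,:95]=0
n,l,stt,ce=cv2.connectedComponentsWithStats(m)
for i in range(1,n):
    if stt[i,4]<50: continue
    v,u=np.where(l==i); X=onplane(t,np.c_[u,v],0.024)[:,:2].astype(np.float32)
    mu=X.mean(0);w,e=np.linalg.eigh(np.cov((X-mu).T)); d=e[:,1]
    print(stt[i],"mean",mu,"dir",np.degrees(np.arctan2(d[1],d[0])),cv2.minAreaRect(X), (np.ptp((X-mu)@e,0)))
m=((h[...,0]>15)&(h[...,0]<35)&(h[...,1]>60)&(h[...,2]>190)).astype(np.uint8)
m[:180]=0;m[290:]=0;m[:,200:]=0;m[:,:95]=0
v,u=np.where(m); X=onplane(t,np.c_[u,v],0.008)[:,:2].astype(np.float32)
r=cv2.minAreaRect(X);print("plate",r,cv2.boxPoints(r))
# candlestick, cup
W=cloud(t)
for n,(u,v,r) in dict(candle=(333,118,30),cup=(405,150,25),bowl=(283,161,24),lamp=(234,135,28),bell=(428,210,22)).items():
    P=W[v-r:v+r,u-r:u+r].reshape(-1,3);P=P[P[:,2]>.012];print(n,P.min(0).round(3),P.max(0).round(3))
E
```

```text
[[-0.    -0.939 -0.343]
 [ 0.001 -0.343  0.939]
 [-1.     0.     0.001]] phi 110.04290007941354
[117 187  66  20 605] mean [0.6165548  0.19882067] dir 97.80281871665389 ((0.6168114542961121, 0.19899864494800568), (0.02336903288960457, 0.1525496542453766), 8.316311836242676) [0.02340458 0.15246333]
[105 210  14  68 646] mean [0.50828516 0.2796639 ] dir -172.38083535227904 ((0.5097534656524658, 0.2799033522605896), (0.15291962027549744, 0.022493645548820496), 7.721699237823486) [0.02251654 0.15292556]
plate ((0.5353553295135498, 0.20189088582992554), (0.18138805031776428, 0.1802586317062378), 8.090985298156738) [[0.4328788  0.27835825]
 [0.4582494  0.09989396]
 [0.63783187 0.12542352]
 [0.61246127 0.3038878 ]]
candle [ 0.729 -0.297  0.012] [ 0.859 -0.183  0.169]
cup [ 0.673 -0.451  0.012] [ 0.743 -0.349  0.06 ]
bowl [ 0.647 -0.149  0.012] [ 0.734 -0.062  0.045]
lamp [ 0.706 -0.042  0.013] [0.798 0.055 0.112]
bell [ 0.541 -0.491  0.012] [ 0.62  -0.405  0.081]
```

Jig yaw is about 7.8°, with plate centre (0.535, 0.202), so the seated block centre goes at about (0.570, 0.247). Plan: take the wide ferrule with jaw yaw about 165°, clear of the green rings. Rotating first.

jog_arm(plan=[-6.9, 0, 0, 0, 0, 0, 0, -6.9, 0, 0, 0, 0, 0, 0, -6.9, 0, 0, 0, 0, 0, 0, -6.9, 0, 0, 0, 0, 0, 0, -6.9, 0, 0, 0, 0, 0, 0, -6.9, 0, 0, 0, 0, 0, 0, -6.9, 0, 0, 0, 0, 0, 0, -6.9, 0, 0, 0, 0, 0, 0], newtons=40)

```text
time_s: 0.87
position: [0.2055, -0.5626, 0.2281]
tool_rot: [-0.702, 0.078, 0.704, 0.081]
force: [0.3, -0.1, 0.6]
opening: 0.0857
```

```bash
cat >> h.py <<'E'
def go(x,y,z,phi):
    st=robot.state(); R=Ro.from_quat(st["tool_rot"]); M=R.as_matrix(); p=np.array(st["position"])
    f=np.radians(phi); zc=np.array([np.cos(f),np.sin(f),0]); xc=np.array([0,0,-1.]); T=np.column_stack([xc,np.cross(zc,xc),zc])
    rv=Ro.from_matrix(M.T@T).as_rotvec(degrees=True)
    print("t",round(st["time_s"],2),"pos",p.round(4),"phi",np.degrees(np.arctan2(M[1,2],M[0,2])).round(2),"F",np.round(st["force"],1),"open",round(st["opening"],4))
    d=np.array([x,y,z])-p
    print(" turn deg",rv.round(2)," shift cm (now axes)",(M.T@d*100).round(2)," (target axes)",(T.T@d*100).round(2))
E
python3 -c "
from h import *
go(.608,-.2606,.06,165); print(robot.state()['joints'].round(2))"
```

```text
t 0.87 pos [ 0.2055 -0.5626  0.2281] phi 167.13 F [ 0.3 -0.1  0.6] open 0.0857
 turn deg [2.13 0.18 0.25]  shift cm (now axes) [ 16.88 -38.34 -32.57]  (target axes) [ 16.81 -39.59 -31.06]
[-0.89  0.04  0.08 -0.   -1.62  0.66]
```

jog_arm(plan=[0, 0, 0, 0, -2.9, -2.45, 0, 0, 0, 0, 0, -2.9, -2.45, 0, 0, 0, 0, 0, -2.9, -2.45, 0, 0, 0, 0, 0, -2.9, -2.45, 0, 0, 0, 0, 0, -2.9, -2.45, 0, 0, 0, 0, 0, -2.9, -2.45, 0, 0, 0, 0, 0, -2.9, -2.45, 0, 0, 0, 0, 0, -2.9, -2.45, 0])

```text
time_s: 1.53
position: [0.4501, -0.3744, 0.2261]
tool_rot: [-0.701, 0.078, 0.705, 0.082]
force: [0.2, -0.5, -0.5]
opening: 0.0857
```

```bash
python3 -c "
from h import *
go(.608,-.2606,.06,165); print(robot.state()['joints'].round(2))"
```

```text
t 1.53 pos [ 0.4501 -0.3744  0.2261] phi 167.02 F [ 0.2 -0.5 -0.5] open 0.0857
 turn deg [2.02 0.37 0.33]  shift cm (now axes) [ 16.61 -14.53 -12.94]  (target axes) [ 16.61 -15.07 -12.31]
[-0.35  0.01  0.05 -0.01 -1.61  0.13]
```

jog_arm(plan=[2, 0.4, 0.3, 0, -2.5, -2.1, 0, 0, 0, 0, 0, -2.5, -2.1, 0, 0, 0, 0, 1, -2.5, -2.1, 0, 0, 0, 0, 2, -2.5, -2.1, 0, 0, 0, 0, 3, -2.5, -2.1, 0, 0, 0, 0, 3.5, -2.3, -1.9, 0, 0, 0, 0, 3.5, 0, 0, 0, 0, 0, 0, 0, 0, 0, 0])

```text
time_s: 2.2
position: [0.6159, -0.2523, 0.0974]
tool_rot: [0.703, -0.09, -0.7, -0.09]
force: [-0.8, -0.4, -2.7]
opening: 0.0851
```

```bash
python3 -c "
from h import *
go(.608,-.2606,.06,165)
c=vision.camera('side');cv2.imwrite('pics/s1.png',c['img'][...,::-1]);c=vision.camera('top');cv2.imwrite('pics/t1.png',c['img'][...,::-1])"
```

```text
t 2.2 pos [ 0.6159 -0.2523  0.0974] phi 165.4 F [-0.8 -0.4 -2.7] open 0.0851
 turn deg [ 0.4  -0.27  0.09]  shift cm (now axes) [3.73 1.01 0.58]  (target axes) [3.74 1.01 0.55]
```

View pics/s1.png

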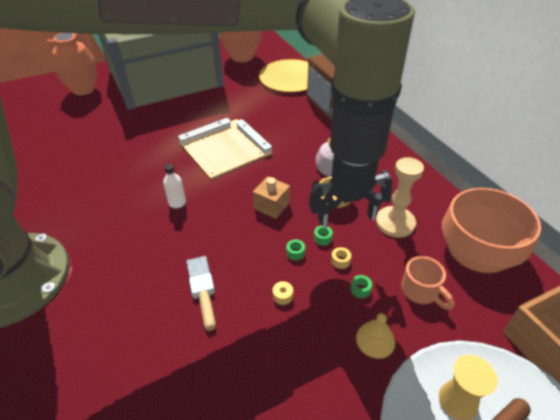

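The side view shows the open jaws (about 350,195) above the ferrule (341,258), with rings and bystanders undisturbed. Now centring and descending.

jog_arm(plan=[0, 0, 0, 1, 0.5, 0.3, 0, 0.2, 0, 0, 1, 0.5, 0.25, 0, 0, 0, 0, 1, 0, 0, 0, 0, 0, 0, 0.7, 0, 0, 0, 0, 0, 0, 0.5, 0, 0, 0, 0, 0, 0, 0, 0, 0, 0])

```text
time_s: 2.8
position: [0.6126, -0.2694, 0.073]
tool_rot: [0.712, -0.095, -0.69, -0.091]
force: [1.0, 0.6, -0.7]
opening: 0.0855
```

```bash
python3 -c "
from h import *
go(.608,-.2606,.004,165)
c=vision.camera('side');cv2.imwrite('pics/s2.png',cv2.resize(c['img'][180:320,250:440,::-1],None,fx=4,fy=4))
c=vision.camera('top');cv2.imwrite('pics/t2.png',cv2.resize(c['img'][130:270,270:460,::-1],None,fx=4,fy=4))"
```

```text
t 2.8 pos [ 0.6126 -0.2694  0.073 ] phi 164.9 F [ 1.   0.6 -0.7] open 0.0855
 turn deg [-0.1  -1.83 -0.1 ]  shift cm (now axes) [ 6.87 -0.75  0.89]  (target axes) [ 6.9  -0.74  0.67]
```

View pics/s2.png

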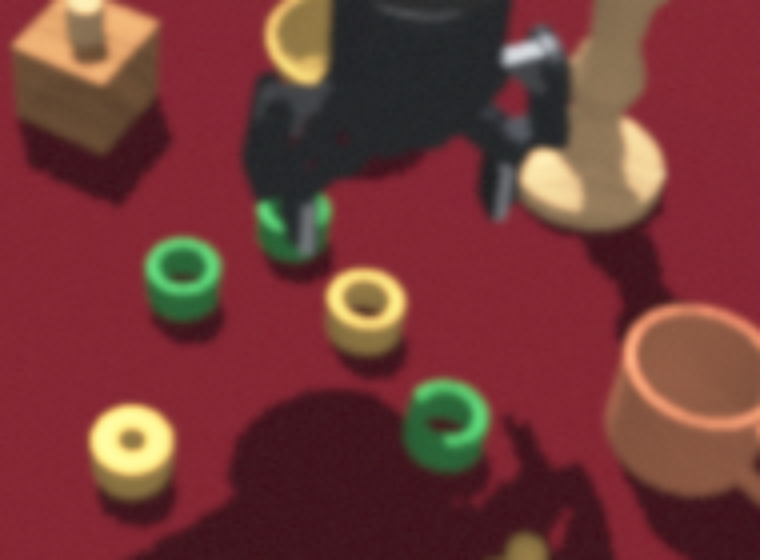

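View pics/t2.png

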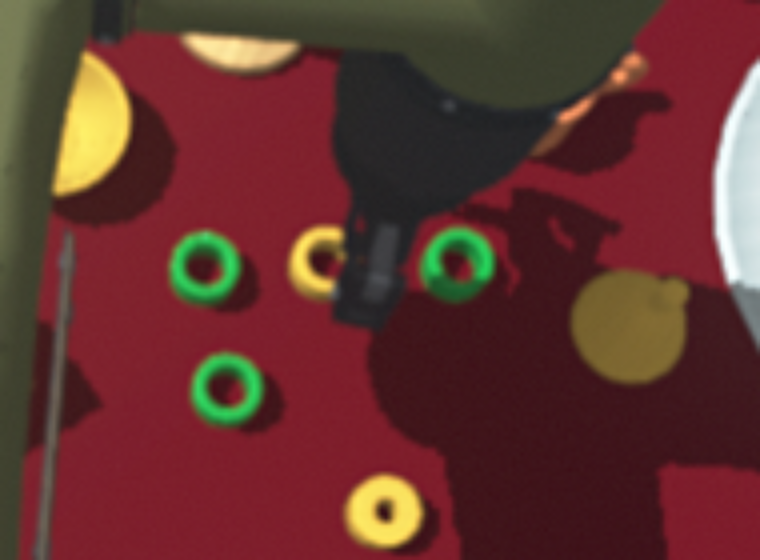

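The side view shows the jaws (finger at crop (305,235) and (500,200)) still above the ferrule (crop 365,305), roughly straddling it. The top view shows it about 8 mm off in y. The arm was still settling, so I'll correct in small rows.

jog_arm(plan=[0, -1.8, 0, 0.5, -0.35, 0.35, 0, 0, 0, 0, 0.5, -0.35, 0.35, 0, 0, 0, 0, 0, 0, 0, 0, 0, 0, 0, 0, 0, 0, 0])

```text
time_s: 3.23
position: [0.6093, -0.2608, 0.0656]
tool_rot: [0.703, -0.094, -0.699, -0.092]
force: [0.2, -0.1, 0.6]
opening: 0.0853
```

```bash
python3 -c "
from h import *
go(.608,-.2606,.004,165)"
```

```text
t 3.23 pos [ 0.6093 -0.2608  0.0656] phi 164.95 F [ 0.2 -0.1  0.6] open 0.0853
 turn deg [-0.05 -0.28 -0.14]  shift cm (now axes) [6.16 0.   0.16]  (target axes) [6.16 0.02 0.13]
```

jog_arm(plan=[0, -0.3, 0, 0.9, 0, 0.1, 0, 0, 0, 0, 0.9, 0, 0, 0, 0, 0, 0, 0.9, 0, 0, 0, 0, 0, 0, 0.9, 0, 0, 0, 0, 0, 0, 0.6, 0, 0, 0, 0, 0, 0, 0.4, 0, 0, 0, 0, 0, 0, 0, 0, 0, 0, 0, 0, 0, 0, 0, 0, 0])

```text
time_s: 3.9
position: [0.6075, -0.2606, 0.0137]
tool_rot: [-0.701, 0.093, 0.701, 0.092]
force: [0.6, -1.0, 0.8]
opening: 0.0852
```

```bash
python3 -c "
from h import *
go(.608,-.2606,.004,165)
c=vision.camera('side');cv2.imwrite('pics/s3.png',cv2.resize(c['img'][200:300,280:420,::-1],None,fx=5,fy=5))"
```

```text
t 3.9 pos [ 0.6075 -0.2606  0.0137] phi 164.96 F [ 0.6 -1.   0.8] open 0.0852
 turn deg [-0.04  0.05 -0.15]  shift cm (now axes) [ 0.97 -0.01 -0.05]  (target axes) [ 0.97 -0.01 -0.05]
```

View pics/s3.png

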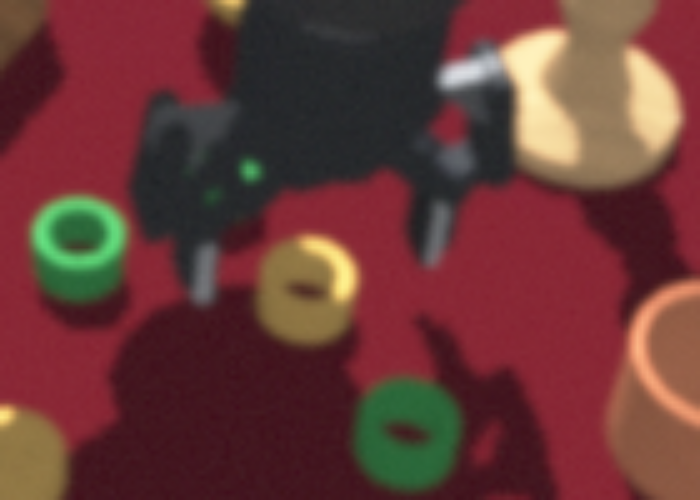

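The fingers straddle the ferrule (crop 307,290) symmetrically, well clear of the green rings. Going down and closing.

jog_arm(plan=[0, 0, 0, 0.5, 0, 0, 0, 0, 0, 0, 0.5, 0, 0, 0, 0, 0, 0, 0, 0, 0, 0, 0, 0, 0, 0, 0, 0, 0.5, 0, 0, 0, 0, 0, 0, 1, 0, 0, 0, 0, 0, 0, 1, 0, 0, 0, 0, 0, 0, 1, 0, 0, 0, 0, 0, 0, 1], newtons=40)

```text
time_s: 4.62
position: [0.6088, -0.2609, 0.005]
tool_rot: [0.702, -0.094, -0.7, -0.091]
force: [0.0, -0.2, -1.2]
opening: 0.037
```

jog_arm(plan=[0, 0, 0, 0, 0, 0, 1, 0, 0, 0, 0, 0, 0, 1, 0, 0, 0, 0, 0, 0, 1])

```text
time_s: 4.87
position: [0.6088, -0.2609, 0.005]
tool_rot: [0.702, -0.093, -0.7, -0.092]
force: [0.1, 0.8, 0.5]
opening: 0.0371
```

```bash
python3 -c "
from h import *
go(.608,-.2606,.004,165)
c=vision.camera('side');cv2.imwrite('pics/s4.png',cv2.resize(c['img'][200:300,280:420,::-1],None,fx=5,fy=5))"
```

```text
t 4.87 pos [ 0.6088 -0.2609  0.005 ] phi 164.96 F [0.1 0.8 0.5] open 0.0371
 turn deg [-0.04 -0.15 -0.13]  shift cm (now axes) [ 0.1  -0.01  0.08]  (target axes) [ 0.1  -0.01  0.08]
```

View pics/s4.png

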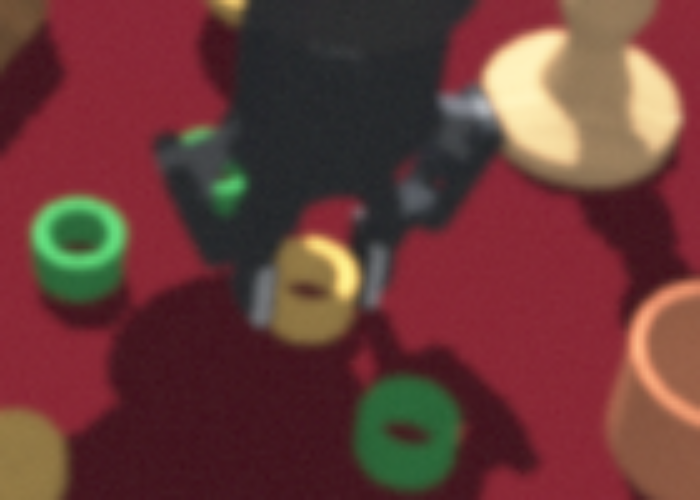

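The ferrule (crop 315,290) is gripped between the pads at 37 mm opening. Lifting and turning toward the block's yaw (about 121.8°).

jog_arm(plan=[0, 0, 0, -1.5, 0, 0, 1, 0, 0, 0, -2.5, 0, 0, 1, 7, 0, 0, -3, 0, 0, 1, 7, 0, 0, -2.5, 0, 0, 1, 7, 0, 0, -1.5, 0, 0, 1, 7, 0, 0, 0, 0, 0, 1, 7, 0, 0, 0, 0, 0, 1, 7, 0, 0, 0, 0, 0, 1])

```text
time_s: 5.58
position: [0.6065, -0.2599, 0.1166]
tool_rot: [-0.617, 0.344, 0.62, 0.342]
force: [0.1, -0.3, -0.5]
opening: 0.037
```

jog_arm(plan=[0, 0, 0, 0, 0, 0, 1, 0, 0, 0, 0, 0, 0, 1])

```text
time_s: 5.75
position: [0.6065, -0.2598, 0.1165]
tool_rot: [-0.617, 0.344, 0.619, 0.343]
force: [0.3, 0.7, -2.1]
opening: 0.0367
```

```bash
python3 -c "
from h import *
go(.5525,-.0515,.12,121.8)
"
```

```text
t 5.75 pos [ 0.6065 -0.2598  0.1165] phi 121.86 F [ 0.3  0.7 -2.1] open 0.0367
 turn deg [ 0.06  0.14 -0.21]  shift cm (now axes) [-0.33 -6.41 20.54]  (target axes) [-0.35 -6.39 20.54]
```

jog_arm(plan=[0, 0, 0, -0.3, -0.8, 2.6, 1, 0, 0, 0, 0, -0.9, 3, 1, 0, 0, 0, 0, -0.9, 3, 1, 0, 0, 0, 0, -0.9, 3, 1, 0, 0, 0, 0, -0.9, 3, 1, 0, 0, 0, 0, -0.9, 2.5, 1, 0, 0, 0, 0, 0, 0, 1, 0, 0, 0, 0, 0, 0, 1])

```text
time_s: 6.42
position: [0.5553, -0.0808, 0.115]
tool_rot: [-0.619, 0.336, 0.626, 0.333]
force: [0.3, -0.5, -1.7]
opening: 0.0372
```

jog_arm(plan=[0, 0, 0, 0, 0, 0, 1, 0, 0, 0, 0, 0, 0, 1])

```text
time_s: 6.58
position: [0.5552, -0.0808, 0.1148]
tool_rot: [-0.62, 0.335, 0.627, 0.332]
force: [-0.6, -0.4, -1.7]
opening: 0.0374
```

```bash
python3 -c "
from h import *
go(.5525,-.0515,.1,121.8)
"
```

```text
t 6.58 pos [ 0.5552 -0.0808  0.1148] phi 123.73 F [-0.6 -0.4 -1.7] open 0.0374
 turn deg [ 1.94  0.41 -0.51]  shift cm (now axes) [ 1.49 -1.41  2.58]  (target axes) [ 1.48 -1.31  2.63]
```

jog_arm(plan=[1.9, 0.4, -0.5, 0, -0.5, 1, 1, 0, 0, 0, 0, -0.5, 1, 1, 0, 0, 0, 0, -0.3, 0.6, 1, 0, 0, 0, 0, 0, 0, 1, 0, 0, 0, 0, 0, 0, 1, 0, 0, 0, 0, 0, 0, 1])

```text
time_s: 7.08
position: [0.5524, -0.0538, 0.1138]
tool_rot: [-0.617, 0.344, 0.619, 0.343]
force: [-0.1, 0.4, -0.6]
opening: 0.037
```

```bash
python3 -c "
from h import *
go(.5525,-.0515,.1,121.8)
c=vision.camera('side');cv2.imwrite('pics/s5.png',cv2.resize(c['img'][130:230,210:350,::-1],None,fx=5,fy=5))
c=vision.camera('top');cv2.imwrite('pics/t5.png',cv2.resize(c['img'][160:260,190:330,::-1],None,fx=5,fy=5))
"
```

```text
t 7.08 pos [ 0.5524 -0.0538  0.1138] phi 121.86 F [-0.1  0.4 -0.6] open 0.037
 turn deg [ 0.06  0.03 -0.16]  shift cm (now axes) [ 1.38 -0.13  0.19]  (target axes) [ 1.38 -0.13  0.19]
```

View pics/s5.png

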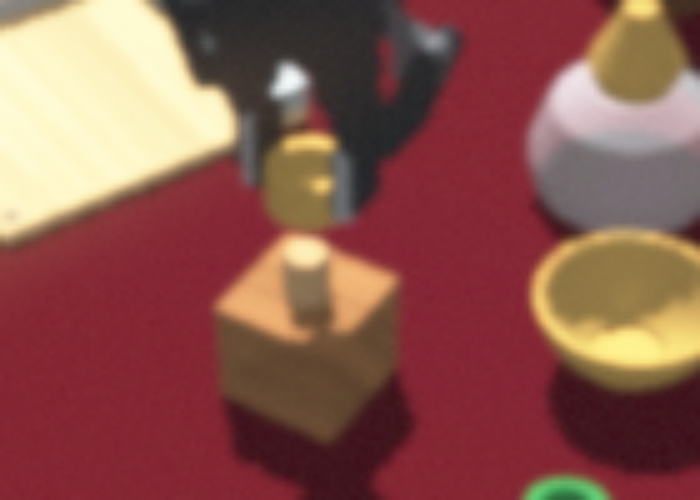

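View pics/t5.png

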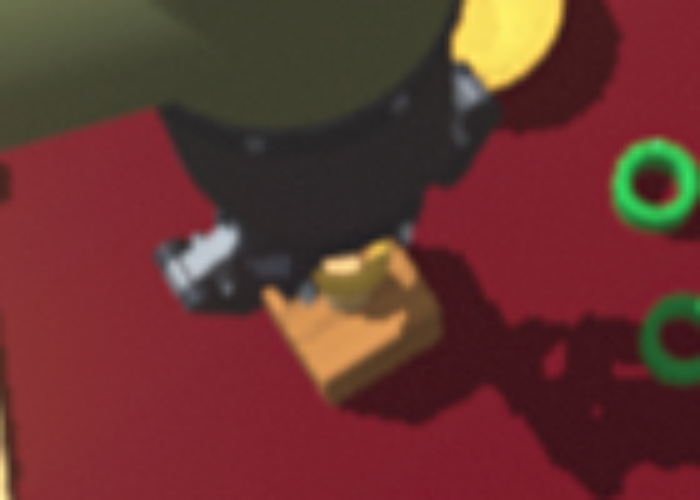

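Side view: the ferrule (crop 305,180) is upright and above the peg (crop 305,250), about 2 mm short. Correcting and lowering to just above the peg.

jog_arm(plan=[0, 0, 0, 0.5, -0.13, 0.2, 1, 0, 0, 0, 0.6, 0, 0, 1, 0, 0, 0, 0.5, 0, 0, 1, 0, 0, 0, 0, 0, 0, 1, 0, 0, 0, 0, 0, 0, 1, 0, 0, 0, 0, 0, 0, 1])

```text
time_s: 7.68
position: [0.552, -0.0522, 0.095]
tool_rot: [-0.617, 0.345, 0.619, 0.343]
force: [0.3, 0.2, -1.9]
opening: 0.0372
```

```bash
python3 -c "
from h import *
go(.5525,-.0515,.06,121.8)
c=vision.camera('side');cv2.imwrite('pics/s6.png',cv2.resize(c['img'][140:220,230:320,::-1],None,fx=7,fy=7,interpolation=cv2.INTER_CUBIC))
# peg axis and ferrule predicted axis pixels
print(proj(c,[[.5525,-.0515,.055],[.5525,-.0515,.079],[.5525,-.0515,.098],[.5525,-.0515,.116]]).round(1))
W=cloud(c); h=cv2.cvtColor(c['img'],cv2.COLOR_RGB2HSV)
m=(W[...,2]>.088)&(W[...,2]<.125)&(h[...,0]>18)&(h[...,0]<32)&(h[...,1]>100)&(abs(W[...,0]-.5525)<.03)&(abs(W[...,1]+.0515)<.03)
v,u=np.where(m); print(len(u),u.min(),u.max(),v.min(),v.max()); P=W[m]; print(P.min(0),P.max(0))
from scipy.optimize import least_squares
Q=P[P[:,2]<.112]; f=least_squares(lambda p:np.hypot(Q[:,0]-p[0],Q[:,1]-p[1])-.019,[.5525,-.0515],loss='soft_l1',f_scale=.001);print(f.x,np.abs(f.fun).mean())
"
```

```text
t 7.68 pos [ 0.552  -0.0522  0.095 ] phi 121.78 F [ 0.3  0.2 -1.9] open 0.0372
 turn deg [-0.02  0.07 -0.25]  shift cm (now axes) [ 3.5  -0.1   0.03]  (target axes) [ 3.5  -0.08  0.04]
[[270.9 188.5]
 [270.7 180.4]
 [270.5 173.8]
 [270.3 167.4]]
192 262 275 164 181
[ 0.53391737 -0.0749265   0.09037205] [ 0.56756607 -0.03598343  0.11866167]
[ 0.55738538 -0.05683643] 0.0025486805695471267
```

View pics/s6.png

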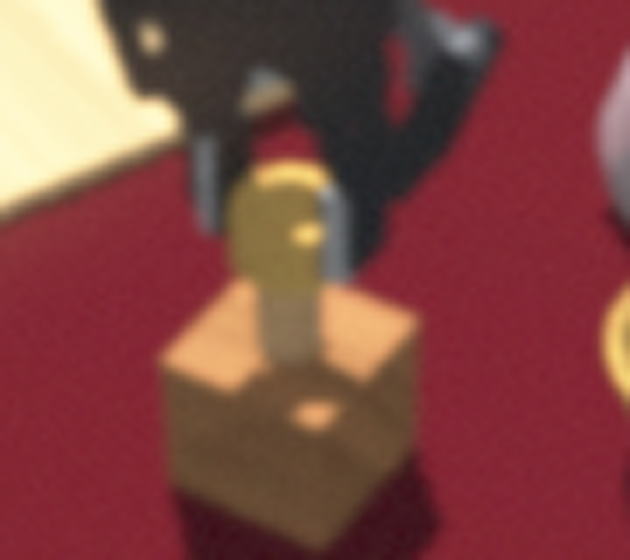

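Ferrule (crop ~285,230) sits over the peg (crop ~290,330), perhaps 1 mm to the left. Nudging and descending gently while watching the force.

jog_arm(plan=[0, 0, 0, 0.3, -0.13, 0, 1, 0, 0, 0, 0.3, 0, 0, 1, 0, 0, 0, 0.3, 0, 0, 1, 0, 0, 0, 0.3, 0, 0, 1, 0, 0, 0, 0.3, 0, 0, 1, 0, 0, 0, 0.2, 0, 0, 1, 0, 0, 0, 0, 0, 0, 1])

```text
time_s: 8.32
position: [0.5532, -0.0514, 0.077]
tool_rot: [-0.617, 0.345, 0.619, 0.343]
force: [0.2, -0.1, -1.1]
opening: 0.0367
```

```bash
python3 -c "
from h import *
go(.5525,-.0515,.06,121.8)
c=vision.camera('side');cv2.imwrite('pics/s7.png',cv2.resize(c['img'][140:220,230:320,::-1],None,fx=7,fy=7,interpolation=cv2.INTER_CUBIC))
"
```

```text
t 8.32 pos [ 0.5532 -0.0514  0.077 ] phi 121.79 F [ 0.2 -0.1 -1.1] open 0.0367
 turn deg [-0.01  0.06 -0.22]  shift cm (now axes) [1.7  0.06 0.03]  (target axes) [1.7  0.06 0.03]
```

View pics/s7.png

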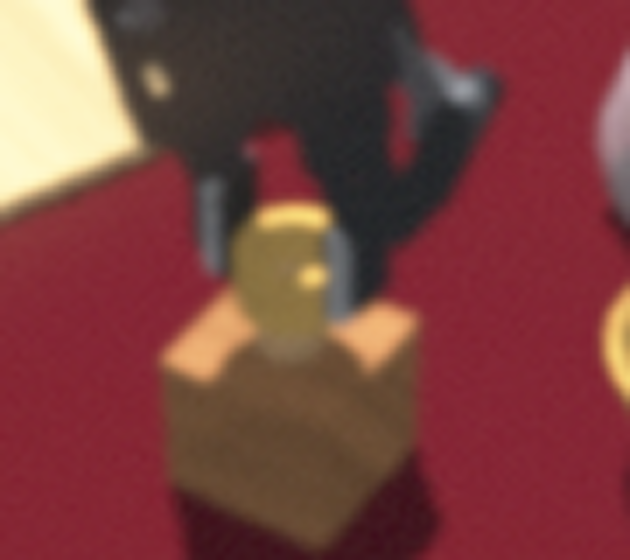

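The ferrule has passed over the peg top with no force. Continuing down.

jog_arm(plan=[0, 0, 0, 0.35, 0, 0, 1, 0, 0, 0, 0.35, 0, 0, 1, 0, 0, 0, 0.35, 0, 0, 1, 0, 0, 0, 0.3, 0, 0, 1, 0, 0, 0, 0.2, 0, 0, 1, 0, 0, 0, 0.15, 0, 0, 1, 0, 0, 0, 0, 0, 0, 1])

```text
time_s: 8.95
position: [0.5534, -0.0515, 0.0599]
tool_rot: [-0.617, 0.345, 0.619, 0.343]
force: [-2.2, 0.7, -0.4]
opening: 0.0371
```

```bash
python3 -c "
from h import *
go(.5525,-.0515,.06,121.8)
c=vision.camera('side');cv2.imwrite('pics/s8.png',cv2.resize(c['img'][140:220,230:320,::-1],None,fx=7,fy=7,interpolation=cv2.INTER_CUBIC))
"
```

```text
t 8.95 pos [ 0.5534 -0.0515  0.0599] phi 121.82 F [-2.2  0.7 -0.4] open 0.0371
 turn deg [ 0.02  0.01 -0.19]  shift cm (now axes) [-0.01  0.08  0.05]  (target axes) [-0.01  0.08  0.05]
```

View pics/s8.png

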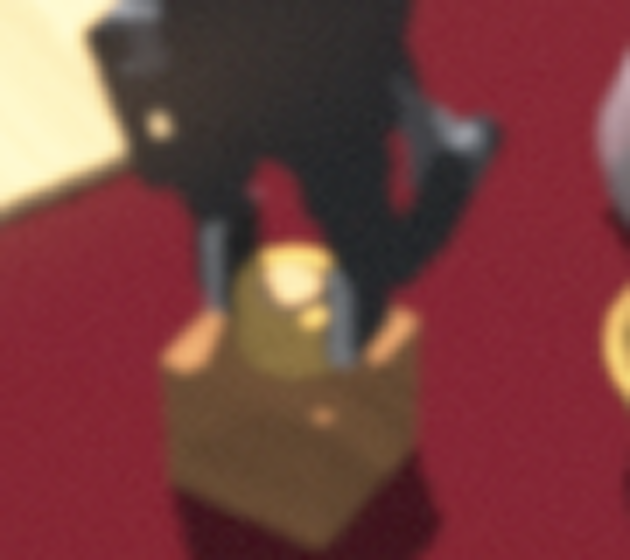

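The ferrule is around the peg, and the peg top shows inside it at crop (295,280). Pressing lightly until contact, then opening.

jog_arm(plan=[0, 0, 0, 0.1, 0.05, 0, 1, 0, 0, 0, 0.1, 0, 0, 1, 0, 0, 0, 0.1, 0, 0, 1, 0, 0, 0, 0, 0, 0, 1])

```text
time_s: 9.33
position: [0.5536, -0.0514, 0.0601]
tool_rot: [0.618, -0.344, -0.618, -0.343]
force: [-0.8, 0.6, -2.3]
opening: 0.0368
```

jog_arm(plan=[0, 0, 0, 0.3, 0, 0, 1, 0, 0, 0, 0.3, 0, 0, 1])

```text
time_s: 9.5
position: [0.5542, -0.0516, 0.0599]
tool_rot: [0.619, -0.344, -0.617, -0.343]
force: [-13.7, 6.0, 20.8]
opening: 0.0371
```

There is 21 N of reaction with no further travel, so the ferrule is home. Releasing.

jog_arm(plan=[0, 0, 0, 0, 0, 0, 1, 0, 0, 0, 0, 0, 0, 0, 0, 0, 0, 0, 0, 0, 0, 0, 0, 0, 0, 0, 0, 0, 0, 0, 0, 0, 0, 0, 0, 0, 0, 0, 0, 0, 0, 0, 0, 0, 0, 0, 0, 0, 0, 0, 0, 0, 0, 0, 0, 0])

```text
time_s: 10.17
position: [0.5556, -0.0518, 0.0598]
tool_rot: [0.621, -0.343, -0.616, -0.343]
force: [-0.3, -0.3, -0.3]
opening: 0.0855
```

jog_arm(plan=[0, 0, 0, -1.5, 0, 0, 0, 0, 0, 0, -2, 0, 0, 0, 0, 0, 0, -2, 0, 0, 0, 0, 0, 0, -1.5, 0, 0, 0, 0, 0, 0, 0, -1.5, -1, 0, 0, 0, 0, 0, -3, -2, 0, 0, 0, 0, 0, -3, -2, 0, 0, 0, 0, 0, 0, 0, 0])

```text
time_s: 10.83
position: [0.6473, -0.0547, 0.1304]
tool_rot: [0.62, -0.344, -0.617, -0.342]
force: [-1.6, 0.4, -2.5]
opening: 0.0853
```

```bash
python3 -c "
from h import *
go(.5525,-.0515,.06,121.8)
c=vision.camera('side');cv2.imwrite('pics/s9.png',cv2.resize(c['img'][140:220,230:320,::-1],None,fx=7,fy=7,interpolation=cv2.INTER_CUBIC))
c=vision.camera('top');cv2.imwrite('pics/t9.png',c['img'][...,::-1])
"
```

```text
t 10.83 pos [ 0.6473 -0.0547  0.1304] phi 121.99 F [-1.6  0.4 -2.5] open 0.0853
 turn deg [ 0.19 -0.24 -0.01]  shift cm (now axes) [7.02 7.87 5.32]  (target axes) [7.04 7.89 5.27]
```

View pics/s9.png

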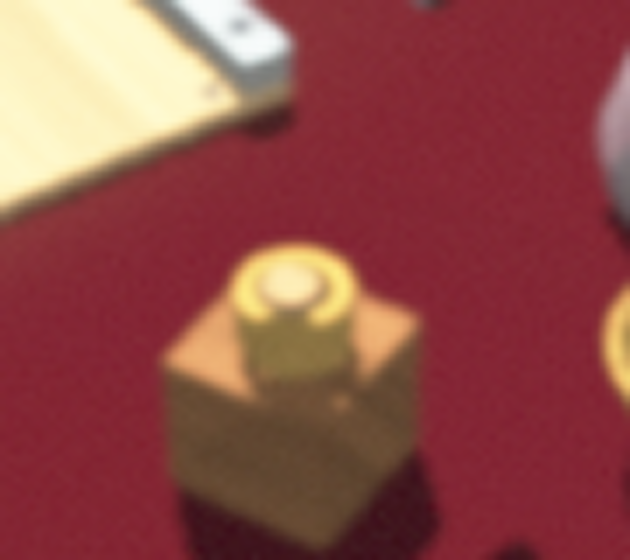

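View pics/t9.png

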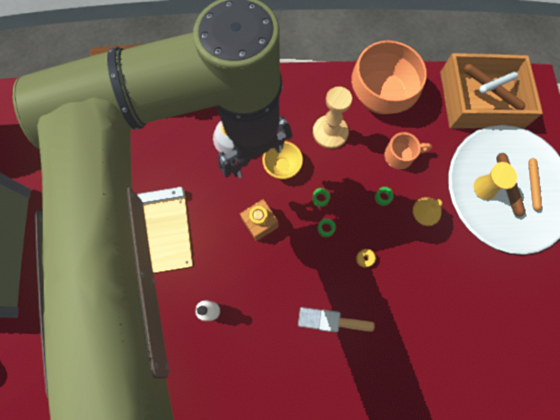

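The side view shows the ferrule home on the block (crop 295,300) with the peg 2 mm proud. The top view shows base and ferrule at (259,217), all else unmoved. Re-measuring the block.

```bash
python3 - <<'E'
from h import *
for nm,(u,v) in(("top",(259,219)),("side",(271,196))):
    c=vision.camera(nm);W=cloud(c)[v-35:v+35,u-35:u+35].reshape(-1,3)
    W=W[(abs(W[:,0]-.5525)<.05)&(abs(W[:,1]+.0515)<.05)]
    T=W[(abs(W[:,2]-0.0555)<0.006)]
    r=cv2.minAreaRect(T[:,:2].astype(np.float32)); print(nm,"block z",np.median(T[:,2]),r)
    P=W[(W[:,2]>0.072)]; print("ferrule",np.median(P[:,2]),len(P),cv2.minEnclosingCircle(P[:,:2].astype(np.float32)))
go(.5525,-.0515,.13,121.8)
E
```

```text
top block z 0.05605665486355467 ((0.5533480048179626, -0.05145014449954033), (0.060767438262701035, 0.059879451990127563), 31.600461959838867)
ferrule 0.07835867574544658 234 ((0.5541722774505615, -0.05213817581534386), 0.01879425160586834)
side block z 0.05520419146105312 ((0.5530324578285217, -0.05158066377043724), (0.06164129078388214, 0.06072613224387169), 30.5714054107666)
ferrule 0.07691843892932536 175 ((0.554625928401947, -0.05128370225429535), 0.02044633962213993)
t 11.03 pos [ 0.644  -0.0546  0.1347] phi 122.0 F [-0.4  0.9 -0.1] open 0.0852
 turn deg [ 0.2  -0.32  0.25]  shift cm (now axes) [0.41 7.6  5.11]  (target axes) [0.47 7.61 5.08]
```

Ferrule top at 0.077–0.078 confirms it is home, and the block is at (0.553, -0.0515) with yaw about 31.4°. Moving over it to regrasp.

jog_arm(plan=[0.3, -0.3, 0.2, 0, 1.5, 1, 0, 0, 0, 0, 0, 2.1, 1.4, 0, 0, 0, 0, 0, 2.1, 1.4, 0, 0, 0, 0, 0, 1.5, 1, 0, 0, 0, 0, 0, 0, 0, 0, 0, 0, 0, 0, 0, 0, 0, 0, 0, 0, 0, 0, 0, 0])

```text
time_s: 11.62
position: [0.55, -0.0518, 0.14]
tool_rot: [0.621, -0.341, -0.614, -0.347]
force: [1.0, -0.0, -0.5]
opening: 0.0852
```

```bash
python3 -c "
from h import *
go(.5532,-.0515,.02,121.4)"
```

```text
t 11.62 pos [ 0.55   -0.0518  0.14  ] phi 121.76 F [ 1.  -0.  -0.5] open 0.0852
 turn deg [ 0.36 -0.23  0.69]  shift cm (now axes) [12.   -0.14 -0.09]  (target axes) [12.   -0.29 -0.14]
```

jog_arm(plan=[0.36, -0.2, 0.7, 1, -0.29, -0.14, 0, 0, 0, 0, 1, 0, 0, 0, 0, 0, 0, 1, 0, 0, 0, 0, 0, 0, 1, 0, 0, 0, 0, 0, 0, 1, 0, 0, 0, 0, 0, 0, 0.5, 0, 0, 0, 0, 0, 0, 0, 0, 0, 0, 0, 0, 0, 0, 0, 0, 0])

```text
time_s: 12.28
position: [0.5537, -0.0518, 0.0759]
tool_rot: [-0.615, 0.348, 0.618, 0.345]
force: [0.0, -0.8, 0.1]
opening: 0.0853
```

```bash
python3 -c "
from h import *
go(.5532,-.0515,.02,121.4)
c=vision.camera('side');cv2.imwrite('pics/s10.png',cv2.resize(c['img'][120:230,210:350,::-1],None,fx=5,fy=5,interpolation=cv2.INTER_CUBIC))"
```

```text
t 12.28 pos [ 0.5537 -0.0518  0.0759] phi 121.32 F [ 0.  -0.8  0.1] open 0.0853
 turn deg [-0.08  0.1  -0.34]  shift cm (now axes) [ 5.59 -0.01  0.04]  (target axes) [5.59 0.03 0.05]
```

View pics/s10.png

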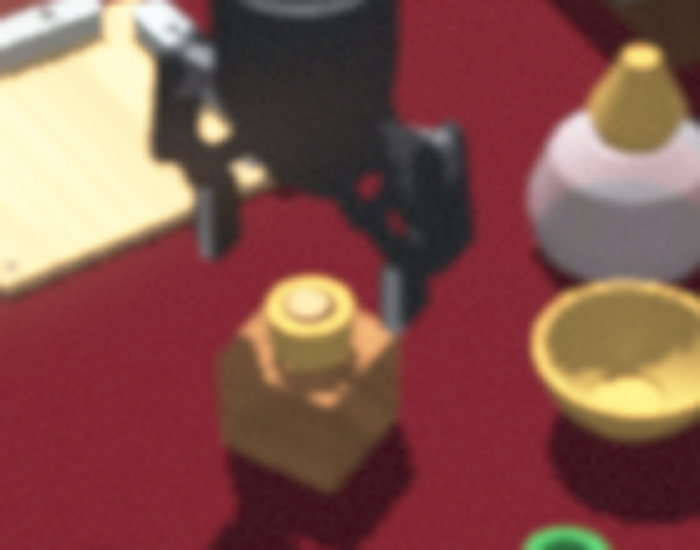

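Open fingers straddle the block (crop tips (210,250), (395,325)) with clearance on both sides. Descending.

jog_arm(plan=[0, 0, -0.3, 0.9, 0.03, 0.04, 0, 0, 0, 0, 0.9, 0, 0, 0, 0, 0, 0, 0.9, 0, 0, 0, 0, 0, 0, 0.9, 0, 0, 0, 0, 0, 0, 0.8, 0, 0, 0, 0, 0, 0, 0.5, 0, 0, 0, 0, 0, 0, 0, 0, 0, 0, 0, 0, 0, 0, 0, 0, 0])

```text
time_s: 13.0
position: [0.5534, -0.0515, 0.0224]
tool_rot: [-0.616, 0.346, 0.617, 0.347]
force: [0.4, -0.4, 0.2]
opening: 0.0852
```

```bash
python3 -c "
from h import *
go(.5532,-.0515,.02,121.4)
c=vision.camera('side')
d=np.array([np.cos(np.radians(121.4)),np.sin(np.radians(121.4))])
for z in (.06,.07,.076,.083,.09): print(z,((proj(c,[np.r_[np.array([.5537,-.0518])-d*.043,z],np.r_[np.array([.5537,-.0518])+d*.043,z]])-[210,120])*5).round(0).tolist())
cv2.imwrite('pics/s11.png',cv2.resize(c['img'][120:230,210:350,::-1],None,fx=5,fy=5,interpolation=cv2.INTER_CUBIC))"
```

```text
t 13.0 pos [ 0.5534 -0.0515  0.0224] phi 121.32 F [ 0.4 -0.4  0.2] open 0.0852
 turn deg [-0.08  0.07  0.08]  shift cm (now axes) [0.24 0.02 0.01]  (target axes) [0.24 0.02 0.01]
0.06 [[390.0, 368.0], [227.0, 300.0]]
0.07 [[390.0, 352.0], [226.0, 283.0]]
0.076 [[390.0, 341.0], [225.0, 273.0]]
0.083 [[390.0, 329.0], [225.0, 261.0]]
0.09 [[390.0, 317.0], [224.0, 249.0]]
```

View pics/s11.png

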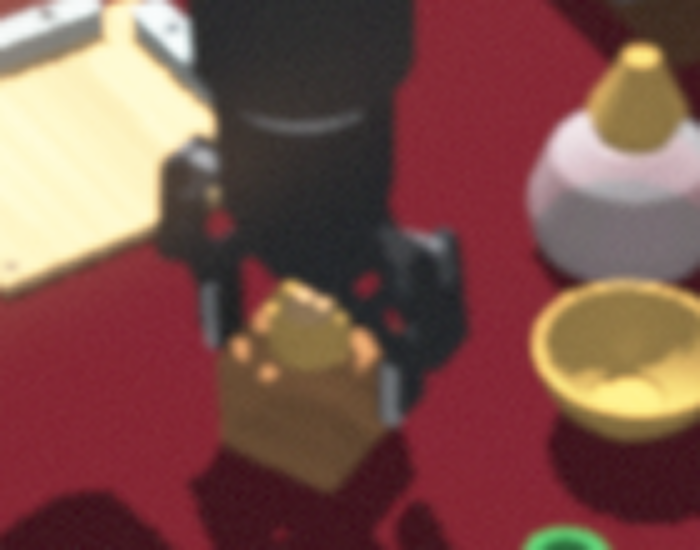

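The fingers straddle the upper half of the block. Open tips stand about 10 mm behind the TCP, so I'll go 4 mm lower and close.

jog_arm(plan=[0, 0, 0, 0.4, 0, 0, 0, 0, 0, 0, 0, 0, 0, 0, 0, 0, 0, 0, 0, 0, 0.4, 0, 0, 0, 0, 0, 0, 1, 0, 0, 0, 0, 0, 0, 1, 0, 0, 0, 0, 0, 0, 1, 0, 0, 0, 0, 0, 0, 1, 0, 0, 0, 0, 0, 0, 1], newtons=70)

```text
time_s: 13.72
position: [0.5545, -0.0509, 0.0199]
tool_rot: [0.617, -0.345, -0.616, -0.348]
force: [-0.6, -0.1, 0.3]
opening: 0.059
```

jog_arm(plan=[0, 0, 0, -0.5, 0, 0, 1, 0, 0, 0, -1, 0, 0, 1, 0, 0, 0, -1.5, 0, 0, 1, 0, 0, 0, -1.5, 0, 0, 1, 0, 0, 0, -1, 0, 0, 1, 0, 0, 0, 0, 0, 0, 1, 0, 0, 0, 0, 0, 0, 1])

```text
time_s: 14.3
position: [0.5523, -0.0514, 0.0772]
tool_rot: [-0.615, 0.346, 0.617, 0.347]
force: [-0.7, 0.3, -3.2]
opening: 0.0594
```

```bash
python3 -c "
from h import *
go(.5532,-.0515,.02,97.75)
c=vision.camera('side')
cv2.imwrite('pics/s12.png',cv2.resize(c['img'][100:230,200:350,::-1],None,fx=5,fy=4.5,interpolation=cv2.INTER_CUBIC))"
```

```text
t 14.3 pos [ 0.5523 -0.0514  0.0772] phi 121.28 F [-0.7  0.3 -3.2] open 0.0594
 turn deg [23.53  0.19 -0.04]  shift cm (now axes) [ 5.72 -0.07 -0.07]  (target axes) [ 5.72 -0.09 -0.02]
```

View pics/s12.png

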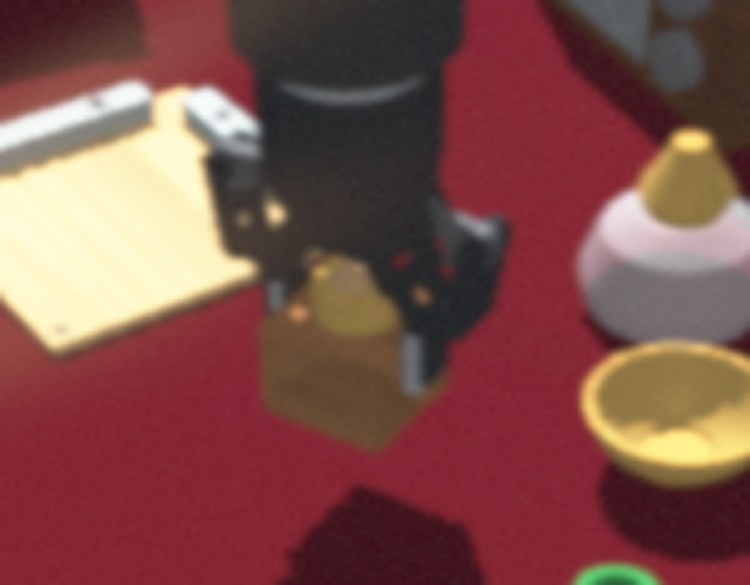

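The block is lifted with the ferrule on, level, with its shadow detached at crop (370,540). Turning to jig yaw, then carrying it over.

jog_arm(plan=[5.9, 0, 0, 0, 0, 0, 1, 5.9, 0, 0, 0, 0, 0, 1, 5.9, 0, 0, 0, 0, 0, 1, 5.9, 0, 0, 0, 0, 0, 1, 0, 0, 0, 0, 0, 0, 1, 0, 0, 0, 0, 0, 0, 1])

```text
time_s: 14.85
position: [0.5497, -0.0514, 0.0718]
tool_rot: [-0.525, 0.471, 0.532, 0.468]
force: [-0.2, -0.0, -3.5]
opening: 0.059
```

```bash
python3 -c "
from h import *
go(.5568,.2301,.075,97.75)"
```

```text
t 14.85 pos [ 0.5497 -0.0514  0.0718] phi 96.75 F [-0.2 -0.  -3.5] open 0.059
 turn deg [-1.    0.22 -0.5 ]  shift cm (now axes) [-0.25 -4.01 27.88]  (target axes) [-0.32 -4.5  27.8 ]
```

jog_arm(plan=[-1, 0.2, -0.5, -0.3, -0.5, 2.5, 1, 0, 0, 0, 0, -0.6, 3.5, 1, 0, 0, 0, 0, -0.6, 3.5, 1, 0, 0, 0, 0, -0.6, 3.5, 1, 0, 0, 0, 0, -0.6, 3.5, 1, 0, 0, 0, 0, -0.5, 3, 1, 0, 0, 0, 0, 0, 0, 1, 0, 0, 0, 0, 0, 0, 1])

```text
time_s: 15.52
position: [0.5539, 0.1535, 0.0703]
tool_rot: [-0.537, 0.46, 0.539, 0.457]
force: [0.6, 0.1, -3.4]
opening: 0.059
```

```bash
python3 -c "
from h import *
go(.5568,.2301,.075,97.75)"
```

```text
t 15.52 pos [0.5539 0.1535 0.0703] phi 99.11 F [ 0.6  0.1 -3.4] open 0.059
 turn deg [ 1.36 -0.05 -0.31]  shift cm (now axes) [-0.48 -1.49  7.51]  (target axes) [-0.47 -1.32  7.55]
```

jog_arm(plan=[1.4, 0, -0.3, -0.4, -0.4, 2, 1, 0, 0, 0, 0, -0.4, 2, 1, 0, 0, 0, 0, -0.4, 2, 1, 0, 0, 0, 0, -0.2, 1.4, 1, 0, 0, 0, 0, 0, 0, 1, 0, 0, 0, 0, 0, 0, 1, 0, 0, 0, 0, 0, 0, 1])

```text
time_s: 16.1
position: [0.5565, 0.2282, 0.0714]
tool_rot: [-0.534, 0.465, 0.535, 0.461]
force: [-0.7, 0.3, -3.0]
opening: 0.059
```

```bash
python3 -c "
from h import *
go(.5568,.2301,.028,97.75)
c=vision.camera('side');cv2.imwrite('pics/s13.png',cv2.resize(c['img'][60:190,160:310,::-1],None,fx=5,fy=4.5,interpolation=cv2.INTER_CUBIC))
c=vision.camera('top');cv2.imwrite('pics/t13.png',cv2.resize(c['img'][150:300,80:240,::-1],None,fx=4,fy=4,interpolation=cv2.INTER_CUBIC))"
```

```text
t 16.1 pos [0.5565 0.2282 0.0714] phi 98.22 F [-0.7  0.3 -3. ] open 0.059
 turn deg [ 0.47 -0.19 -0.27]  shift cm (now axes) [ 4.34 -0.08  0.19]  (target axes) [ 4.34 -0.06  0.18]
```

View pics/s13.png

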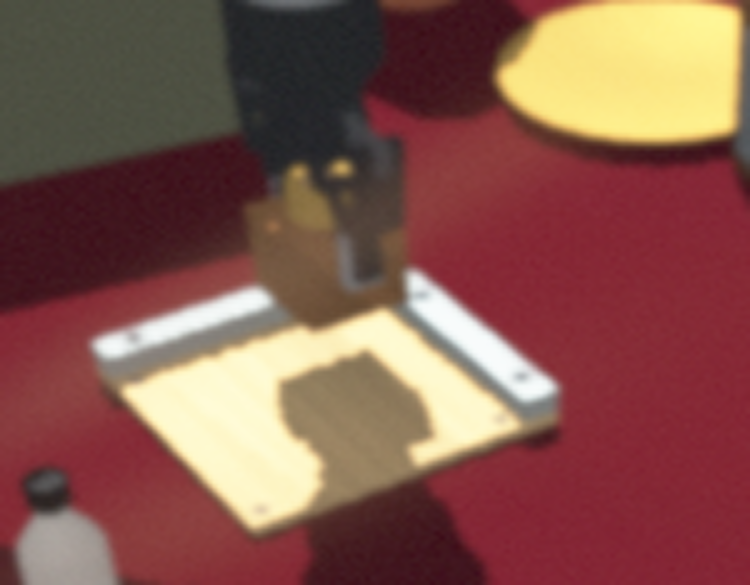

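View pics/t13.png

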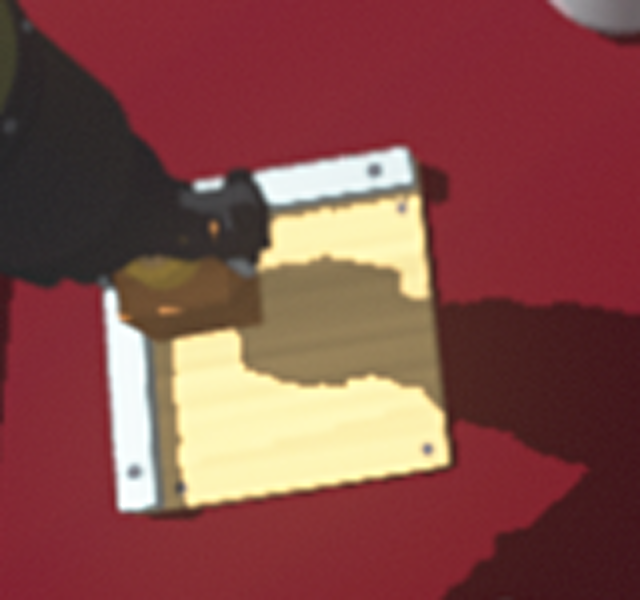

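Block is over the jig inside both fences (side crop 330,270), aligned. Lowering.

jog_arm(plan=[0.5, -0.2, -0.3, 0.8, -0.05, 0.1, 1, 0, 0, 0, 0.9, 0, 0, 1, 0, 0, 0, 0.9, 0, 0, 1, 0, 0, 0, 0.7, 0, 0, 1, 0, 0, 0, 0.4, 0, 0, 1, 0, 0, 0, 0, 0, 0, 1, 0, 0, 0, 0, 0, 0, 1])

```text
time_s: 16.78
position: [0.5563, 0.226, 0.0291]
tool_rot: [-0.531, 0.467, 0.532, 0.466]
force: [0.6, 0.0, -3.1]
opening: 0.0588
```

```bash
python3 -c "
from h import *
go(.5568,.2301,.028,97.75)"
```

```text
t 16.78 pos [0.5563 0.226  0.0291] phi 97.47 F [ 0.6  0.  -3.1] open 0.0588
 turn deg [-0.28 -0.02 -0.05]  shift cm (now axes) [ 0.11 -0.1   0.4 ]  (target axes) [ 0.11 -0.1   0.4 ]
```

jog_arm(plan=[0, 0, 0, 0.15, 0, 0, 1, 0, 0, 0, 0.15, 0, 0, 1, 0, 0, 0, 0.2, 0, 0, 1])

```text
time_s: 17.03
position: [0.558, 0.2264, 0.028]
tool_rot: [0.533, -0.465, -0.531, -0.467]
force: [-3.4, -1.5, 6.8]
opening: 0.0592
```

In contact with the plate (about 7–10 N, TCP 0.028 as predicted). Sliding toward the corner.

jog_arm(plan=[0, 0, 0, 0, -0.2, 0.3, 1, 0, 0, 0, 0, -0.25, 0.35, 1, 0, 0, 0, 0, -0.25, 0.35, 1, 0, 0, 0, 0, -0.2, 0.3, 1, 0, 0, 0, 0, 0, 0, 1, 0, 0, 0, 0, 0, 0, 1])

```text
time_s: 17.53
position: [0.5665, 0.2431, 0.0282]
tool_rot: [0.533, -0.464, -0.531, -0.468]
force: [0.5, -0.0, -3.3]
opening: 0.0589
```

```bash
python3 -c "
from h import *
go(.5696,.2469,.028,97.75); print(robot.state()['wrist_torque'])"
```

```text
t 17.53 pos [0.5665 0.2431 0.0282] phi 97.55 F [ 0.5 -0.  -3.3] open 0.0589
 turn deg [-0.2   0.07  0.29]  shift cm (now axes) [ 0.02 -0.36  0.34]  (target axes) [ 0.02 -0.36  0.34]
[-0.0047571  -0.00039594 -0.03079153]
```

jog_arm(plan=[-0.2, 0, 0.3, 0.1, -0.12, 0.12, 1, 0, 0, 0, 0.1, -0.12, 0.12, 1, 0, 0, 0, 0.1, -0.15, 0.15, 1, 0, 0, 0, 0.05, -0.15, 0.15, 1])

```text
time_s: 17.87
position: [0.5711, 0.2472, 0.0281]
tool_rot: [0.533, -0.466, -0.532, -0.464]
force: [-16.3, -9.6, 12.1]
opening: 0.059
```

```bash
python3 -c "
from h import *
go(.5696,.2469,.028,97.75); print(robot.state()['wrist_torque'])"
```

```text
t 17.87 pos [0.5711 0.2472 0.0281] phi 97.76 F [-16.3  -9.6  12.1] open 0.059
 turn deg [ 0.01 -0.2  -0.14]  shift cm (now axes) [ 0.01  0.15 -0.01]  (target axes) [ 0.01  0.15 -0.01]
[-3.06581682  5.20567379 -0.32881341]
```

jog_arm(plan=[0, 0, 0, 0, -0.15, 0.25, 1, 0, 0, 0, 0.03, -0.15, 0.25, 1, 0, 0, 0, 0.03, -0.15, 0.25, 1])

```text
time_s: 18.12
position: [0.571, 0.2483, 0.0287]
tool_rot: [0.533, -0.474, -0.531, -0.458]
force: [-8.6, -10.1, 8.9]
opening: 0.0593
```

```bash
python3 -c "
from h import *
go(.5696,.2469,.028,97.75); print(robot.state()['wrist_torque'])
c=vision.camera('side');cv2.imwrite('pics/s14.png',cv2.resize(c['img'][70:180,170:290,::-1],None,fx=5.5,fy=5.4,interpolation=cv2.INTER_CUBIC))
c=vision.camera('top');cv2.imwrite('pics/t14.png',cv2.resize(c['img'][150:300,80:240,::-1],None,fx=4,fy=4,interpolation=cv2.INTER_CUBIC));go(.5696,.2469,.028,97.75)"
```

```text
t 18.12 pos [0.571  0.2483 0.0287] phi 97.59 F [ -8.6 -10.1   8.9] open 0.0593
 turn deg [-0.17 -0.9  -0.89]  shift cm (now axes) [ 0.08  0.15 -0.12]  (target axes) [ 0.07  0.15 -0.12]
[-3.11365809  2.95757148 -0.02504957]
t 18.22 pos [0.571  0.2483 0.0287] phi 97.6 F [-8.9 -9.1  8.9] open 0.0589
 turn deg [-0.16 -0.91 -0.89]  shift cm (now axes) [ 0.08  0.15 -0.12]  (target axes) [ 0.07  0.16 -0.12]
```

View pics/s14.png

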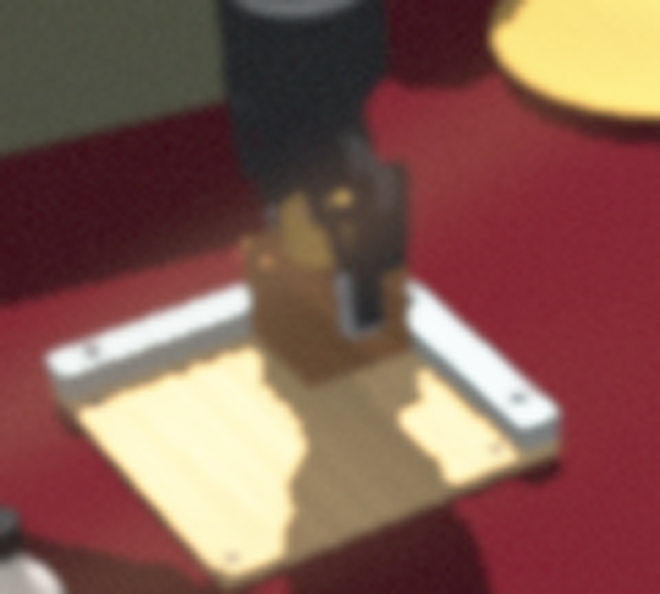

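View pics/t14.png

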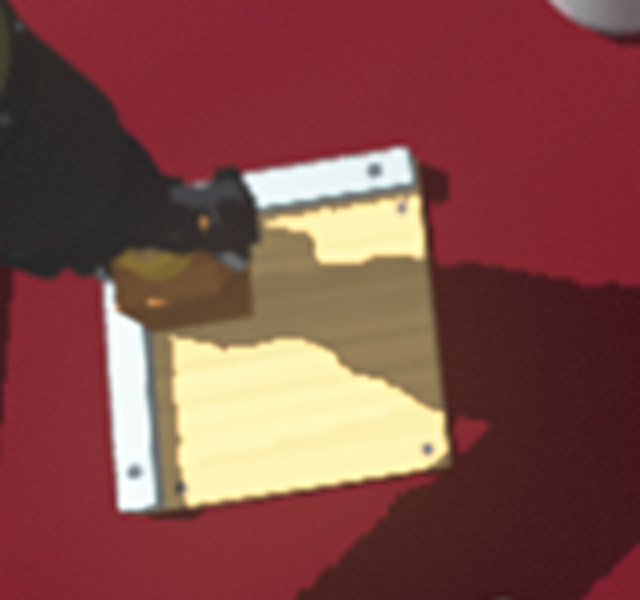

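The block is in the corner (side crop 325,320) pressed on both fences, but the pushes have let the tool lean about 1.3°. Correcting with counter-turns and a bit more down-press.

jog_arm(plan=[0, -0.9, -0.9, 0.1, -0.05, 0.05, 1, 0, -0.7, -0.7, 0.15, -0.12, 0.15, 1, 0, -0.5, -0.5, 0.15, -0.12, 0.18, 1])

```text
time_s: 18.47
position: [0.571, 0.2479, 0.0282]
tool_rot: [-0.532, 0.459, 0.532, 0.472]
force: [-10.2, -7.7, 14.2]
opening: 0.0592
```

```bash
python3 -c "
from h import *
go(.5696,.2469,.028,97.75); print(robot.state()['wrist_torque'])"
```

```text
t 18.47 pos [0.571  0.2479 0.0282] phi 97.59 F [-10.2  -7.7  14.2] open 0.0592
 turn deg [-0.16  0.69  0.78]  shift cm (now axes) [ 0.01  0.15 -0.08]  (target axes) [ 0.02  0.15 -0.08]
[-3.29069087  4.03193075  0.02669472]
```

jog_arm(plan=[-0.1, 0.4, 0.4, 0.1, -0.15, 0.2, 1, 0, 0, 0, 0.1, -0.18, 0.25, 1])

```text
time_s: 18.63
position: [0.5708, 0.2483, 0.028]
tool_rot: [0.533, -0.466, -0.532, -0.465]
force: [-13.4, -12.2, 14.5]
opening: 0.0591
```

```bash
python3 -c "
from h import *
go(.5696,.2469,.028,97.75); print(robot.state()['wrist_torque'])"
```

```text
t 18.63 pos [0.5708 0.2483 0.028 ] phi 97.65 F [-13.4 -12.2  14.5] open 0.0591
 turn deg [-0.1  -0.13 -0.07]  shift cm (now axes) [ 0.    0.14 -0.12]  (target axes) [ 0.    0.14 -0.12]
[-3.83137434  4.35494182  0.24538644]
```

jog_arm(plan=[0, -0.3, -0.3, 0.12, -0.24, 0.42, 1])

```text
time_s: 18.72
position: [0.5709, 0.2484, 0.0281]
tool_rot: [0.533, -0.468, -0.531, -0.464]
force: [-16.6, -21.5, 18.4]
opening: 0.0593
```

```bash
python3 -c "
from h import *
go(.5696,.2469,.028,97.75); print(robot.state()['wrist_torque'])
c=vision.camera('top');go(.5696,.2469,.028,97.75)"
```

```text
t 18.72 pos [0.5709 0.2484 0.0281] phi 97.63 F [-16.6 -21.5  18.4] open 0.0593
 turn deg [-0.12 -0.3  -0.16]  shift cm (now axes) [ 0.01  0.14 -0.14]  (target axes) [ 0.01  0.14 -0.14]
[-6.69204379  5.39927214  0.35865635]
t 18.77 pos [0.5709 0.2484 0.0281] phi 97.63 F [-15.5 -16.4  16. ] open 0.0589
 turn deg [-0.12 -0.31 -0.16]  shift cm (now axes) [ 0.01  0.14 -0.13]  (target axes) [ 0.01  0.14 -0.13]
```

Pressed about 17 N and 14–18 N on the fences, upright within 0.35°. Checking that the hold is stable, and the pictures.

```bash
python3 -c "
from h import *
for i in range(12): c=vision.camera('side')
go(.5696,.2469,.028,97.75)
t=vision.camera('top')
cv2.imwrite('pics/s15.png',cv2.resize(c['img'][90:160,190:270,::-1],None,fx=8,fy=8,interpolation=cv2.INTER_CUBIC))
cv2.imwrite('pics/t15.png',t['img'][...,::-1])
# predicted seated block edges
ct=np.array([.5354,.2019]);a=np.radians(7.75);e1=np.array([np.cos(a),np.sin(a)]);e2=np.array([-e1[1],e1[0]])
P=[np.r_[ct+x*e1+y*e2,z] for z in(.008,.063) for x,y in((.01,.01),(.07,.01),(.01,.07))]
print(((proj(c,P)-[190,90])*8).round(0).tolist())
"
```

```text
t 19.37 pos [0.5709 0.2484 0.0281] phi 97.62 F [-15.3 -15.5  14.8] open 0.0591
 turn deg [-0.13 -0.26 -0.14]  shift cm (now axes) [ 0.01  0.14 -0.13]  (target axes) [ 0.01  0.14 -0.13]
[[284.0, 422.0], [438.0, 361.0], [199.0, 335.0], [268.0, 284.0], [428.0, 224.0], [180.0, 199.0]]
```

View pics/s15.png

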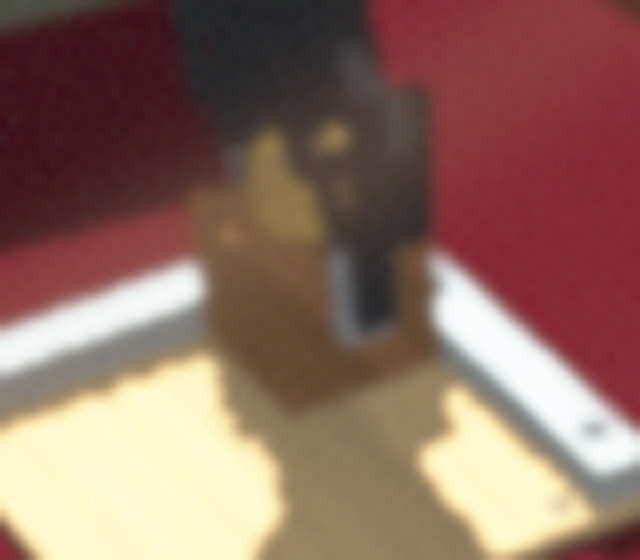

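View pics/t15.png

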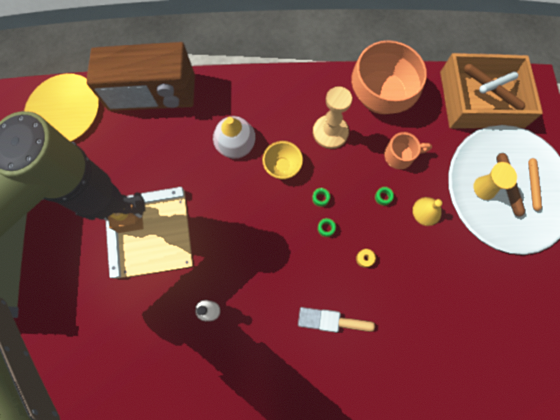

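The side crop shows the block seated in the corner: bottom near corner about (290,412), against a predicted (284,422), with no gap to either fence. The ferrule sits on top at (275,190). The top view shows the other ferrule, the green rings and the bystanders unmoved. The hold stayed steady for 0.6 s at about 15–17 N on each fence, so I'm handing in.

```bash
python3 -c "
from h import *
robot.sign_off()"
```

```text
the job is handed in; nothing more can be done
```

I slipped the wide-bore brass ferrule over the peg, set the base on the jig, and pushed it into the corner. I handed the job in at about 19.5 s, still gripping the block (70 N) and pressing it against both fences.

**Ferrule fit:** The ferrule stopped against the block with about 21 N of reaction and no further travel. After release, its top measured 77–78 mm above the table, where 77 mm is fully home. The fingers partly hid it in the last pictures.

**Final hold:** Force was steady for 0.6 s, at about 17 N on the far fence, 13 N on the left fence and 15 N downward. No gap was visible at either fence.

**Lean:** An earlier push tilted the tool about 1.3°. I corrected that to about 0.3° from vertical before handing in.

**Disagreement:** The tool ended about 1–2 mm from the camera-predicted seat. That is within calibration and grip offset. I took contact from the forces on both fences and from the tool not advancing under a harder push.

**Everything else:** The tight ferrule, the green rings and the bystanders looked unmoved in the last top view. I compared them by eye and did not re-measure them.

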